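# Close and lock the filter-case panel

### The job

Close up the dust-filter case on the bench: with your fingertips push its loose sliding panel along the rails until it is fully home against the end stop, then set the fingertips in the slot of the big round fastener and turn it a quarter turn clockwise until it stops and the panel is locked in. Only push and turn: do not lift the panel, and leave the other things on the case and bench where they are.

Things in the scene. Friction and masses are not known exactly. Their poses are not given: they have to be found in the camera images.
- case: Grey steel dust-filter case fixed to the bench, 230 (x) by 340 (y) by 70 mm high; origin under its centre at bench level. Its flat top (deck) is 70 mm above the bench. Two steel rails, 12 mm high and 12 mm wide, run along its y axis on the deck, inner faces at case x = -41.5 and +101.5 mm; the loose panel lies between them. The deck on the +y side of the panel is solid and clear.
- end_stop (a point): Middle of the end stop's face: a bar 12 mm high across the -y end of the rails (case x = 30, y = -140 mm, 5 mm above the deck). HOME is towards case -y: the panel is home when its -y edge touches this bar. Beside the bar lies the filter well, 100 by 100 mm, 40 mm deep (case x -20 to 80, y -125 to -25 mm), which the shut panel covers.
- panel: Loose aluminium panel, 140 (x) by 130 (y) by 10 mm thick, 0.35 to 0.7 kg, flat on the deck between the rails with 1.5 mm play a side; origin at the centre of its underside, axes as the case's. A knob 26 mm across rises at its centre to 38 mm above the deck. Starts 60 to 95 mm short of home; slides along case -y with 2 to 6 N. Home: origin at case x = 30, y = -75 mm.
- panel_edge (a point): Middle of the panel's trailing edge (its +y edge, 10 mm high), 65 mm from the panel's origin, 5 mm above the deck: a place to push the panel towards case -y from the solid deck behind it. When the panel is home this point is at case y = -10 mm.
- slot (a point): Centre of the floor of the slot across the round fastener head (80 mm across), on its upright axis, 18 mm above the deck. Turns with the head: point y runs along the slot, z up. Slot 30 mm wide, 16 mm deep, open at both ends, between two cheeks whose tops are 34 mm above the deck. The head overhangs the panel's side by 25 mm, 4 mm above it; the panel slides beneath.
- tongue_home (a point): Fixed point on the fastener's axis (case x = -55, y = 0), 6 mm above the deck, at the level of the cam's tongue: a steel finger 16 mm wide under the head, reaching 55 mm from the axis along the slot. Unlocked it points along case +y; locked along case +x, behind the panel's trailing edge. While the panel is well short of home the tongue strikes its side and cannot be turned.
- cam (a joint): Turn of the fastener, rad: 0 unlocked (slot parallel to the rails), growing clockwise seen from above, to a hard stop at 1.571 (slot square to the rails, locked). Starts between 0 and 0.2. It stays where it is left; turning takes about 0.12 N m.
- screw_jar: Small glass jar of 34 mm diameter, 42 mm high, standing on the case's deck on the near side, towards the stop end. Bystander; origin under its centre.
- wrench: Steel wrench 170 mm long lying on the bench behind the case. Bystander.
- spray_can: Spray can, 56 mm diameter, 150 mm high, on the bench beyond the case's stop end. Bystander; origin under its centre.
- offcut: Wood offcut 120 by 45 by 35 mm on the bench to the robot's right. Bystander; origin under its centre.
- tape: Roll of tape lying flat, 90 mm across, 24 mm high, on the bench to the robot's left. Bystander; origin under its centre.
- screwdriver: Screwdriver 190 mm long lying on the bench to the robot's left. Bystander.
- mug: White mug, 80 mm across, 95 mm high, on the bench far to the robot's right. Bystander; origin under its centre.
There are look-alikes about, which are no part of the job. There is more than one size of the panel; the job needs the middle-sized.

How it is judged:
By the outcome, as a careful person would: the job done as asked, in the order asked, and still so for the second after the job is handed in, with the robot touching nothing.
It also fails if it takes over 53 s, if anything falls off the work surface, if the arm or the gripper's body presses on something with over 40 N, if the wrist force passes 120 N, or if a joint passes its speed limit or range.

### The arm

A 6-joint arm with a two-finger parallel gripper is mounted at the origin on the work surface. World frame = base frame: x ahead of the robot, y to its left, z up, the work surface at z = 0. Lengths are in mm, angles in rad, forces in N, time in s.
With the tool pointing down it reaches from about 400 to 925 mm from the base axis. Payload 12.5 kg.
Tool frame: the origin (TCP) lies on the centre line of the jaws, within the pads' length; the fingertips stand 14 mm ahead of it and the grasp point (between the pads) lies 5 mm behind it; z points along the fingers, x is the direction in which the jaws open and shut, and the axes are right-handed (so a half turn about z gives the same grasp; the last joint's range is limited). The gripper opens to 95 mm and grips with 3 to 60 N. Pads are 20 mm wide; open, the fingers measure 119 mm over their backs; the gripper's body (75 mm by 180 mm) begins 59 mm behind the grasp point.
Start: joints at [1.106, 0.491, 1.559, -0, 1.092, -0.106], TCP at [219.453, 585.223, 228.661] pointing down, gripper open.
Joint ranges: [-3.1, 3.1], [-0.84, 2.19], [0.05, 2.79], [-1.13, 4.28], [0.06, 2.93], [-2.69, 2.69]. Speed limits (rad/s): [2.22, 2.22, 2.79, 3.14, 3.14, 3.14].

### API

Orientations are given as [roll, pitch, yaw] about the fixed x, y, z axes, in that order (R = Rz(yaw) Ry(pitch) Rx(roll)).
In Python, from cell import state, read_camera, job_done gives the robot as it stands.
- The arm moves only by the shell command python3 -m handwheel 'ROWS'. ROWS is JSON, a list of rows, each an object of numbers: "hand": the finger opening in m, from 0 to 0.0951; "x", "y", "z": the shift along the world's x, y, z in m; "spin": the turn about the world's z in units of 5 degrees (1.0 is 5 degrees). In form: [{"hand": .., "x": .., "y": .., "z": .., "spin": ..}, ...]. A call has 1 to 20 rows; each row is the pose to reach, as a shift and turn from the pose commanded when the call began; what a row does not reach only later rows make up. A row lasts 1/12 s, in which the tool goes at most 41.7 mm and 7.16 degrees, less where a joint would pass 70% of its speed; a pose out of reach is approached as far as the arm can. A call with a gripper value outside its range is refused whole. The fingers move at their own pace and stop on an object; the grip force is fixed at half the most. Time passes only in rows, so rows that repeat a pose let the fingers close. It gives the time, the measured TCP pose, the force and the opening at its end, in the units of the state.
- state(): the state, without advancing time (a new reading comes with each control period).
- read_camera(name): name is "scene" or "top"; returns a dict with "img" (480x640x3 uint8, red, green, blue), "fx", "fy", "cx", "cy" (pixels), "T" (4x4, takes a point from camera to world coordinates). Camera axes: x right, y down, z forward; pixel columns grow to the right and rows downward; lengths in mm; the calibration is good to about 2 mm. A picture is of the moment at which its call begins. There is no depth.
- job_done(): hands the job in, once; it reports no verdict.
The state is a dict: "t": time; "joints": joint angles; "qvel": joint speeds; "tau": joint torques, N m; "eef_pos": TCP position; "tcp_rot": TCP orientation; "ft_force": force on the tool from outside, world axes, zero at the start; "moment": the same for the moment, N m; "opening": opening from 0.0 (shut) to 1.0 (fully open).
Only numpy, scipy, OpenCV 4.12 (cv2) and the standard library are available. Lean on these libraries where they do the work, as an engineer would, in place of code of your own. Each camera call takes 0.05 s, during which the arm holds its last target. There are 200 camera calls.

## Working session

There is one attempt and no reset: what is moved stays moved. The work goes in short steps, Python scripts to look and compute and a shell command to move; the robot and the scene stay as the last step left them, time stands still between calls to the robot, and variables do not carry over. Pictures are saved under pics/ and viewed, about 8 in all and at most 12, crops included, and the job is handed in when it is done.

```bash
mkdir -p pics; ls; cat > h.py <<'E'
import numpy as np,cv2
from cell import state,read_camera
def snap(n,f):
    c=read_camera(n); cv2.imwrite(f,cv2.cvtColor(c['img'],cv2.COLOR_RGB2BGR)); return c
def ray(c,u,v,z):
    T=np.array(c['T']); d=T[:3,:3]@np.array([(u-c['cx'])/c['fx'],(v-c['cy'])/c['fy'],1]); o=T[:3,3]
    return (o+d*(z-o[2])/d[2]).round(1)
def proj(c,p):
    T=np.array(c['T']); q=T[:3,:3].T@(np.array(p)-T[:3,3]); return (q[0]/q[2]*c['fx']+c['cx']).round(1),(q[1]/q[2]*c['fy']+c['cy']).round(1)
E
python3 - <<'E'
from h import *
for n in('scene','top'):
    c=snap(n,f'pics/{n}0.png'); print(n,np.array(c['T']).round(3).tolist(),c['fx'],c['cx'],c['cy'])
s=state(); print(s['t'],s['eef_pos'],s['tcp_rot'],s['ft_force'])
E
```

```text
pics
scene [[-0.548, 0.716, -0.432, 992.289], [0.836, 0.472, -0.28, 255.189], [0.004, -0.515, -0.857, 1018.981], [0.0, 0.0, 0.0, 1.0]] 481.2290073667839 315.4239577450922 234.4951779318382
top [[0.012, -0.989, 0.147, 303.891], [-1.0, -0.014, -0.009, -34.69], [0.011, -0.147, -0.989, 1413.389], [0.0, 0.0, 0.0, 1.0]] 518.751401239921 313.31424609219295 229.4396862823921
0.1 [219.34186514 585.02635667 228.13194658] [-3.14149183e+00  9.60032953e-04  1.21198985e+00] [-1.25691017  0.93504433  0.24335378]
```

View pics/top0.png

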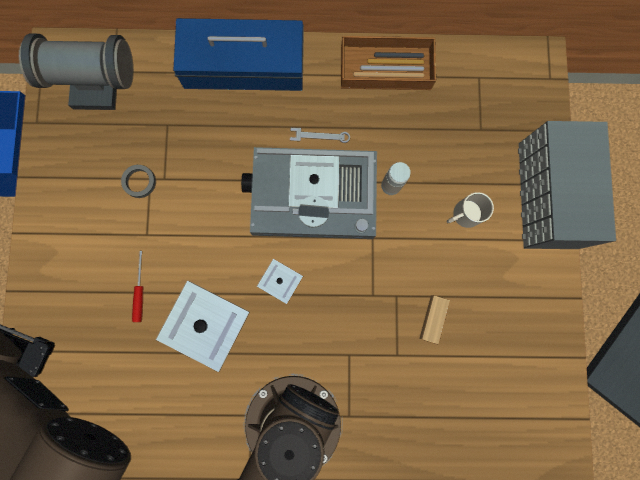

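View pics/scene0.png

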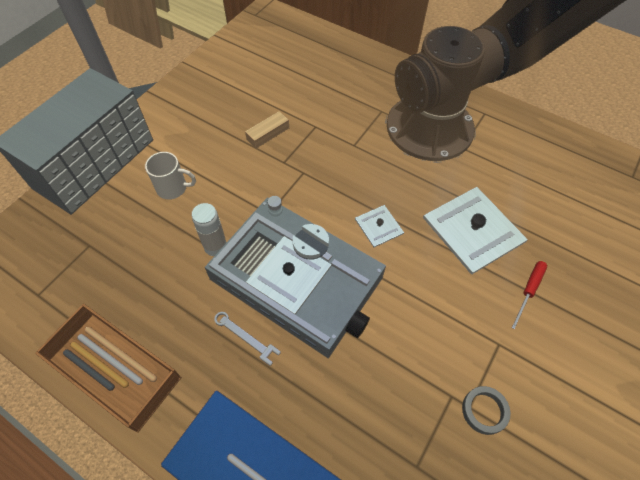

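The three panels in the top view are the small one at (280,282), the large one at (203,326) and the middle-sized one at (314,180). Only the middle one lies between the case's rails, so it fits the description. The fastener is at (313,211), and home is to the image right, which is world -y. I'll confirm this in enlarged crops.

```bash
python3 - <<'E'
from h import *
a=cv2.imread('pics/top0.png')[140:245,240:385]; b=cv2.imread('pics/scene0.png')[190:360,195:395]
cv2.imwrite('pics/c0.png',cv2.resize(a,None,fx=5.5,fy=5.5,interpolation=cv2.INTER_CUBIC))
cv2.imwrite('pics/c1.png',cv2.resize(b,None,fx=3.5,fy=3.5,interpolation=cv2.INTER_CUBIC))
E
```

```text
(no output)
```

View pics/c0.png

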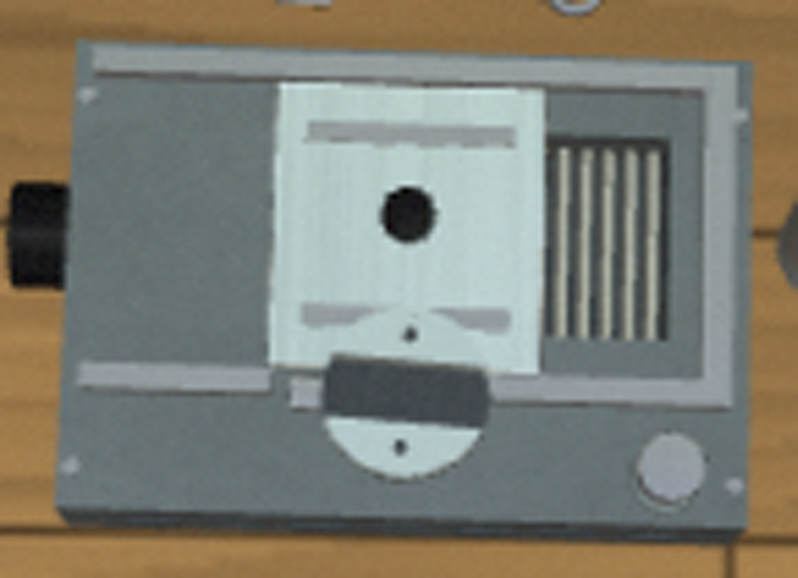

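View pics/c1.png

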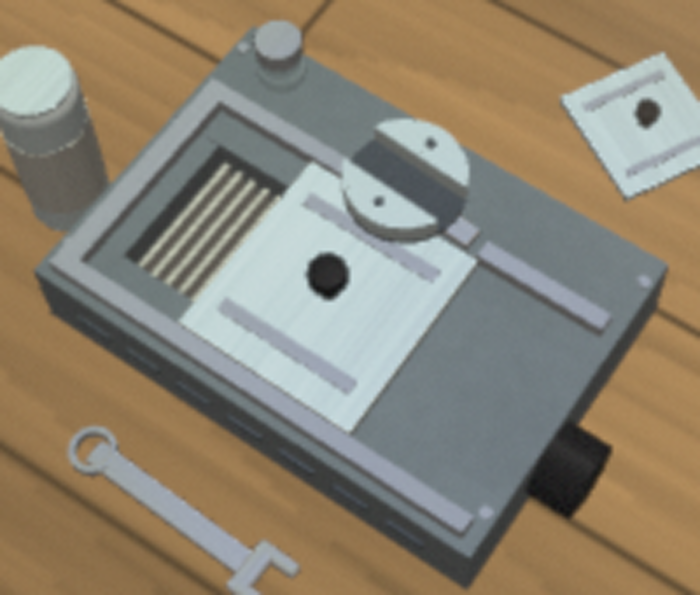

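The crops confirm it. In the top crop the middle panel has corners (278,83), (545,90), (540,373) and (270,366). The slot runs along the rails, the well is to the right and the jar is at (670,468).

```bash
python3 - <<'E'
from h import *
c=read_camera('top'); s=read_camera('scene')
f=lambda x,y,z:ray(c,(x+.5)/5.5-.5+240,(y+.5)/5.5-.5+140,z)
g=lambda x,y,z:ray(s,(x+.5)/3.5-.5+195,(y+.5)/3.5-.5+190,z)
D=[f(*p,70) for p in[(80,42),(752,63),(745,527),(57,510)]]
DS=[g(*p,70) for p in[(467,585),(38,272),(250,30),(667,267)]]
P=[f(*p,80) for p in[(278,83),(545,90),(540,373),(270,366)]]
PS=[g(*p,80) for p in[(348,430),(182,322),(313,163),(477,262)]]
for n,Q in(('deck top',D),('deck scene',DS),('pan top',P),('pan scene',PS)):
    Q=np.array(Q)[:,:2]; print(n,Q.tolist(),'mean',Q.mean(0).round(1),'sides',np.linalg.norm(Q-np.roll(Q,-1,0),axis=1).round(0))
    for i,j in((1,0),(2,3)):
        d=Q[j]-Q[i]; print('  +y dir yaw deg',np.degrees(np.arctan2(-d[0],d[1])).round(2))
    for i,j in((3,0),(2,1)):
        d=Q[j]-Q[i]; print('  +x dir yaw deg',np.degrees(np.arctan2(d[1],d[0])).round(2))
print('slot dots top',f(410,334,104),f(400,447,104)); print('dots scene',g(378,202,104),g(431,143,104))
print('knob',f(408,214,108),g(328,275,108),'jar',f(670,465,112),g(278,40,112))
print('slot floor corners',[f(*p,88).tolist() for p in[(330,412),(488,427)]])
E
```

```text
deck top [[724.2, 114.5], [718.7, -213.1], [490.3, -208.5], [493.9, 118.7]] mean [606.8 -47.1] sides [328. 228. 327. 230.]
  +y dir yaw deg -0.96
  +y dir yaw deg -0.63
  +x dir yaw deg -1.04
  +x dir yaw deg -1.15
deck scene [[738.0, 122.7], [718.0, -210.7], [493.9, -209.6], [496.6, 119.1]] mean [611.6 -44.6] sides [334. 224. 329. 241.]
  +y dir yaw deg -3.43
  +y dir yaw deg -0.47
  +x dir yaw deg 0.85
  +x dir yaw deg -0.28
pan top [[702.1, 17.3], [700.6, -111.6], [561.5, -109.9], [563.0, 18.5]] mean [631.8 -46.4] sides [129. 139. 128. 139.]
  +y dir yaw deg -0.67
  +y dir yaw deg -0.67
  +x dir yaw deg -0.49
  +x dir yaw deg -0.7
pan scene [[701.0, 15.3], [698.9, -109.8], [561.8, -108.2], [564.3, 19.3]] mean [631.5 -45.8] sides [125. 137. 128. 137.]
  +y dir yaw deg -0.96
  +y dir yaw deg -1.12
  +x dir yaw deg -1.68
  +x dir yaw deg -0.67
slot dots top [574.5 -47.6 104. ] [520.9 -43.6 104. ]
dots scene [573.6 -48.7 104. ] [519.3 -44.7 104. ]
knob [631.1 -45.9 108. ] [634.2 -44.3 108. ] jar [ 512.9 -168.5  112. ] [ 512.3 -169.   112. ]
slot floor corners [[539.8, -10.5, 88.0], [533.7, -85.1, 88.0]]
```

The measurements agree across views:

| Item | Value |
|---|---|
| Fastener axis | ≈ (547.3, -46) |
| Case yaw | ≈ -0.8° |
| Panel centre | (631.8, -46), 75 mm short of home |
| Trailing edge | y ≈ 18 |
| Cam | ≈ 0.065 rad |

I'll push with the fingers spread 60 mm across x to keep the panel square. Home should leave the trailing edge at y ≈ -57, which is TCP y ≈ -47.

```bash
python3 -m handwheel '[{"hand":0.06,"x":0.4125,"y":-0.53,"z":0,"spin":14.05},{"hand":0.06,"x":0.4125,"y":-0.53,"z":0,"spin":14.05},{"hand":0.06,"x":0.4125,"y":-0.53,"z":0,"spin":14.05},{"hand":0.06,"x":0.4125,"y":-0.53,"z":0,"spin":14.05},{"hand":0.06,"x":0.4125,"y":-0.53,"z":0,"spin":14.05},{"hand":0.06,"x":0.4125,"y":-0.53,"z":0,"spin":14.05},{"hand":0.06,"x":0.4125,"y":-0.53,"z":0,"spin":14.05},{"hand":0.06,"x":0.4125,"y":-0.53,"z":0,"spin":14.05},{"hand":0.06,"x":0.4125,"y":-0.53,"z":0,"spin":14.05},{"hand":0.06,"x":0.4125,"y":-0.53,"z":0,"spin":14.05},{"hand":0.06,"x":0.4125,"y":-0.53,"z":0,"spin":14.05},{"hand":0.06,"x":0.4125,"y":-0.53,"z":0,"spin":14.05},{"hand":0.06,"x":0.4125,"y":-0.53,"z":0,"spin":14.05},{"hand":0.06,"x":0.4125,"y":-0.53,"z":0,"spin":14.05},{"hand":0.06,"x":0.4125,"y":-0.53,"z":0,"spin":14.05},{"hand":0.06,"x":0.4125,"y":-0.53,"z":0,"spin":14.05},{"hand":0.06,"x":0.4125,"y":-0.53,"z":0,"spin":14.05},{"hand":0.06,"x":0.4125,"y":-0.53,"z":0,"spin":14.05},{"hand":0.06,"x":0.4125,"y":-0.53,"z":0,"spin":14.05},{"hand":0.06,"x":0.4125,"y":-0.53,"z":0,"spin":14.05}]'
```

```text
t: 1.87
eef_pos: [631.5, 55.4, 228.3]
tcp_rot: [-3.141, -0.001, 2.438]
ft_force: [-0.0, -0.0, 0.8]
opening: 0.628
```

Positive spin turns counter-clockwise, so I'll turn back while high and then go down.

```bash
python3 -m handwheel '[{"hand":0.06,"spin":-28.1},{"hand":0.06,"spin":-28.1},{"hand":0.06,"spin":-28.1},{"hand":0.06,"spin":-28.1},{"hand":0.06,"spin":-28.1},{"hand":0.06,"spin":-28.1},{"hand":0.06,"spin":-28.1},{"hand":0.06,"spin":-28.1},{"hand":0.06,"spin":-28.1},{"hand":0.06,"spin":-28.1},{"hand":0.06,"spin":-28.1},{"hand":0.06,"spin":-28.1},{"hand":0.06,"spin":-28.1},{"hand":0.06,"spin":-28.1},{"hand":0.06,"spin":-28.1},{"hand":0.06,"spin":-28.1},{"hand":0.06,"spin":-28.1},{"hand":0.06,"spin":-28.1},{"hand":0.06,"spin":-28.1,"z":-0.04},{"hand":0.06,"spin":-28.1,"z":-0.08}]'; python3 -m handwheel '[{"hand":0.06,"z":-0.02},{"hand":0.06,"z":-0.04},{"hand":0.06,"z":-0.05},{"hand":0.06,"z":-0.06},{"hand":0.06,"z":-0.06},{"hand":0.06,"z":-0.06}]'
```

```text
invalid input
invalid input
```

```bash
python3 - <<'E'
from h import *
c=snap('top','pics/t1.png'); s=snap('scene','pics/s1.png')
a=cv2.imread('pics/s1.png')[170:360,195:420]
cv2.imwrite('pics/c2.png',cv2.resize(a,None,fx=3,fy=3,interpolation=cv2.INTER_CUBIC))
E
```

```text
(no output)
```

View pics/c2.png

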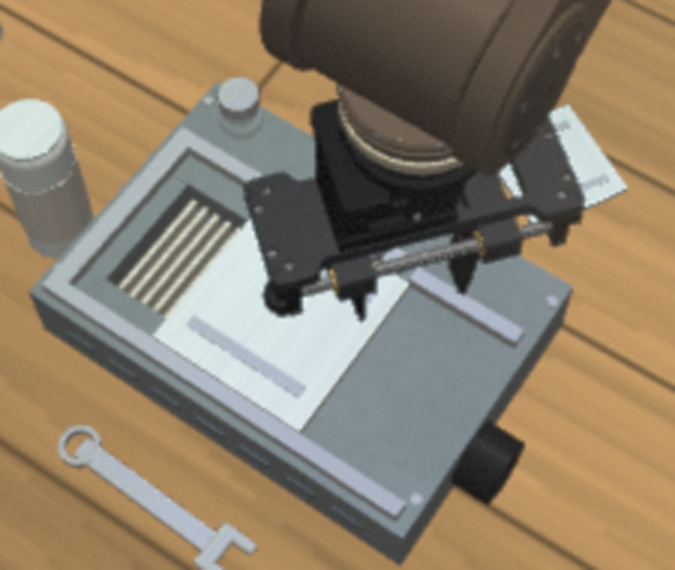

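The rows must give every key, so both calls were refused and nothing moved. The picture shows the gripper still high over the case at 140° yaw. I'll resend with every key filled in.

```bash
python3 -m handwheel '[{"hand":0.06,"x":0,"y":0,"z":0,"spin":-28.1},{"hand":0.06,"x":0,"y":0,"z":0,"spin":-28.1},{"hand":0.06,"x":0,"y":0,"z":0,"spin":-28.1},{"hand":0.06,"x":0,"y":0,"z":0,"spin":-28.1},{"hand":0.06,"x":0,"y":0,"z":0,"spin":-28.1},{"hand":0.06,"x":0,"y":0,"z":0,"spin":-28.1},{"hand":0.06,"x":0,"y":0,"z":0,"spin":-28.1},{"hand":0.06,"x":0,"y":0,"z":0,"spin":-28.1},{"hand":0.06,"x":0,"y":0,"z":0,"spin":-28.1},{"hand":0.06,"x":0,"y":0,"z":0,"spin":-28.1},{"hand":0.06,"x":0,"y":0,"z":0,"spin":-28.1},{"hand":0.06,"x":0,"y":0,"z":0,"spin":-28.1},{"hand":0.06,"x":0,"y":0,"z":0,"spin":-28.1},{"hand":0.06,"x":0,"y":0,"z":0,"spin":-28.1},{"hand":0.06,"x":0,"y":0,"z":0,"spin":-28.1},{"hand":0.06,"x":0,"y":0,"z":0,"spin":-28.1},{"hand":0.06,"x":0,"y":0,"z":0,"spin":-28.1},{"hand":0.06,"x":0,"y":0,"z":0,"spin":-28.1},{"hand":0.06,"x":0,"y":0,"z":0,"spin":-28.1},{"hand":0.06,"x":0,"y":0,"z":-0.03,"spin":-28.1}]'
```

```text
t: 3.63
eef_pos: [633.6, 56.6, 203.6]
tcp_rot: [-3.141, -0.009, -0.019]
ft_force: [1.5, -0.6, -0.6]
opening: 0.631
```

```bash
python3 -m handwheel '[{"hand":0.06,"x":0,"y":0,"z":-0.03,"spin":0},{"hand":0.06,"x":0,"y":0,"z":-0.06,"spin":0},{"hand":0.06,"x":0,"y":0,"z":-0.085,"spin":0},{"hand":0.06,"x":0,"y":0,"z":-0.1,"spin":0},{"hand":0.06,"x":0,"y":0,"z":-0.107,"spin":0},{"hand":0.06,"x":0,"y":0,"z":-0.11,"spin":0},{"hand":0.06,"x":0,"y":0,"z":-0.11,"spin":0},{"hand":0.06,"x":0,"y":0,"z":-0.11,"spin":0}]'
python3 - <<'E'
from h import *
s=snap('scene','pics/s2.png')
a=cv2.imread('pics/s2.png')[170:360,195:420]
cv2.imwrite('pics/c3.png',cv2.resize(a,None,fx=3,fy=3,interpolation=cv2.INTER_CUBIC))
E
```

```text
t: 4.3
eef_pos: [632.4, 55.6, 89.8]
tcp_rot: [3.142, -0.002, -0.014]
ft_force: [-0.0, -0.7, 0.7]
opening: 0.632
```

View pics/c3.png

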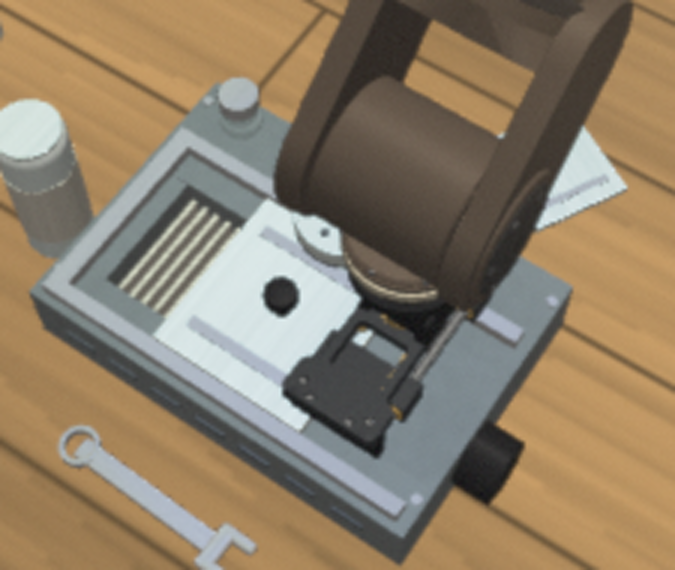

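The fingers sit behind the trailing edge, between the rails. Now I'll push to about 8 mm short of home, then creep the rest.

```bash
python3 -m handwheel '[{"hand":0.06,"x":0,"y":-0.01,"z":-0.0015,"spin":0},{"hand":0.06,"x":0,"y":-0.018,"z":-0.0015,"spin":0},{"hand":0.06,"x":0,"y":-0.022,"z":-0.0015,"spin":0},{"hand":0.06,"x":0,"y":-0.026,"z":-0.0015,"spin":0},{"hand":0.06,"x":0,"y":-0.03,"z":-0.0015,"spin":0},{"hand":0.06,"x":0,"y":-0.035,"z":-0.0015,"spin":0},{"hand":0.06,"x":0,"y":-0.04,"z":-0.0015,"spin":0},{"hand":0.06,"x":0,"y":-0.045,"z":-0.0015,"spin":0},{"hand":0.06,"x":0,"y":-0.05,"z":-0.0015,"spin":0},{"hand":0.06,"x":-0.001,"y":-0.055,"z":-0.0015,"spin":0},{"hand":0.06,"x":-0.001,"y":-0.06,"z":-0.0015,"spin":0},{"hand":0.06,"x":-0.001,"y":-0.065,"z":-0.0015,"spin":0},{"hand":0.06,"x":-0.001,"y":-0.07,"z":-0.0015,"spin":0},{"hand":0.06,"x":-0.001,"y":-0.075,"z":-0.0015,"spin":0},{"hand":0.06,"x":-0.001,"y":-0.08,"z":-0.0015,"spin":0},{"hand":0.06,"x":-0.001,"y":-0.084,"z":-0.0015,"spin":0},{"hand":0.06,"x":-0.001,"y":-0.088,"z":-0.0015,"spin":0},{"hand":0.06,"x":-0.001,"y":-0.091,"z":-0.0015,"spin":0},{"hand":0.06,"x":-0.001,"y":-0.094,"z":-0.0015,"spin":0},{"hand":0.06,"x":-0.001,"y":-0.094,"z":-0.0015,"spin":0}]'; python3 -m handwheel '[{"hand":0.06,"x":0,"y":-0.001,"z":0,"spin":0},{"hand":0.06,"x":0,"y":-0.002,"z":0,"spin":0},{"hand":0.06,"x":0,"y":-0.003,"z":0,"spin":0},{"hand":0.06,"x":0,"y":-0.004,"z":0,"spin":0},{"hand":0.06,"x":0,"y":-0.004,"z":0,"spin":0}]'
```

```text
t: 6.02
eef_pos: [631.0, -38.9, 87.5]
tcp_rot: [-3.141, -0.001, -0.015]
ft_force: [-0.3, 1.6, 2.6]
opening: 0.633
t: 6.43
eef_pos: [631.0, -42.4, 87.5]
tcp_rot: [-3.141, -0.0, -0.014]
ft_force: [0.4, 5.6, 3.0]
opening: 0.632
```

Contact force is about 5 N, which is sliding friction. I'll creep on and watch for the force to rise.

```bash
for i in 1; do python3 -m handwheel '[{"hand":0.06,"x":0,"y":-0.001,"z":0,"spin":0},{"hand":0.06,"x":0,"y":-0.002,"z":0,"spin":0},{"hand":0.06,"x":0,"y":-0.002,"z":0,"spin":0}]'; python3 -m handwheel '[{"hand":0.06,"x":0,"y":-0.001,"z":0,"spin":0},{"hand":0.06,"x":0,"y":-0.0015,"z":0,"spin":0},{"hand":0.06,"x":0,"y":-0.0015,"z":0,"spin":0}]';  done
```

```text
t: 6.68
eef_pos: [631.0, -44.4, 87.5]
tcp_rot: [-3.141, -0.0, -0.014]
ft_force: [0.0, 6.9, 3.0]
opening: 0.635
t: 6.93
eef_pos: [631.0, -45.5, 87.5]
tcp_rot: [-3.14, -0.001, -0.014]
ft_force: [1.1, 8.9, 2.9]
opening: 0.631
```

```bash
python3 -m handwheel '[{"hand":0.06,"x":0,"y":-0.001,"z":0,"spin":0},{"hand":0.06,"x":0,"y":-0.0015,"z":0,"spin":0},{"hand":0.06,"x":0,"y":-0.0015,"z":0,"spin":0}]'; python3 -m handwheel '[{"hand":0.06,"x":0,"y":-0.001,"z":0,"spin":0},{"hand":0.06,"x":0,"y":-0.0015,"z":0,"spin":0},{"hand":0.06,"x":0,"y":-0.0015,"z":0,"spin":0}]'
python3 - <<'E'
from h import *
c=snap('top','pics/t3.png')
a=cv2.imread('pics/t3.png')[140:245,240:385]
cv2.imwrite('pics/c4.png',cv2.resize(a,None,fx=5.5,fy=5.5,interpolation=cv2.INTER_CUBIC))
E
```

```text
t: 7.18
eef_pos: [631.1, -45.8, 87.5]
tcp_rot: [-3.139, -0.0, -0.015]
ft_force: [1.0, 17.5, 3.4]
opening: 0.628
t: 7.43
eef_pos: [631.2, -46.0, 87.5]
tcp_rot: [-3.137, -0.001, -0.015]
ft_force: [2.9, 24.3, 4.1]
opening: 0.63
```

View pics/c4.png

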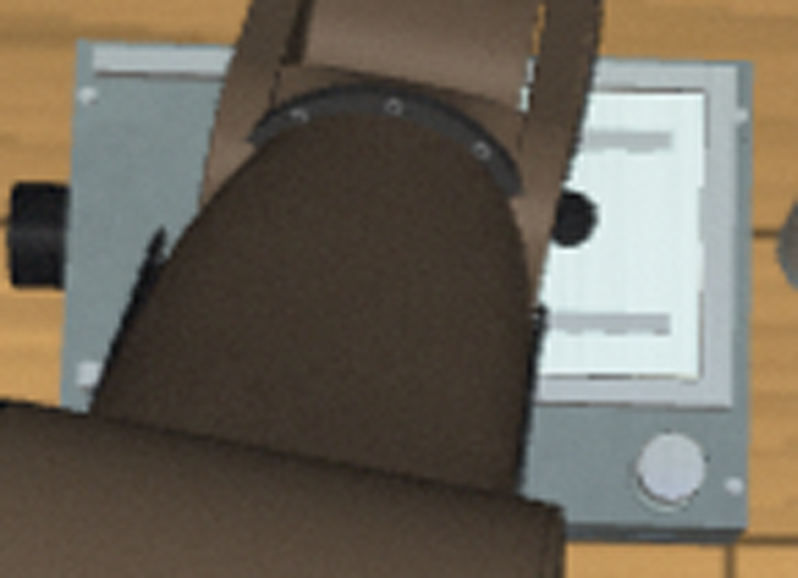

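The force rose steeply to 24 N at TCP y ≈ -46, and the picture shows the panel's edge against the stop bar, so it is home. Now I'll back off, rise and go above the slot at (547, -45.7) with yaw 85.5°.

```bash
python3 -m handwheel '[{"hand":0.06,"x":0,"y":0.01,"z":0,"spin":0},{"hand":0.06,"x":0,"y":0.02,"z":0.01,"spin":0},{"hand":0.055,"x":0,"y":0.02,"z":0.04,"spin":0},{"hand":0.05,"x":0,"y":0.02,"z":0.07,"spin":0},{"hand":0.05,"x":-0.02,"y":0.02,"z":0.09,"spin":17.3},{"hand":0.05,"x":-0.05,"y":0.01,"z":0.09,"spin":17.3},{"hand":0.05,"x":-0.084,"y":0.002,"z":0.09,"spin":17.3},{"hand":0.05,"x":-0.084,"y":0.002,"z":0.09,"spin":17.3},{"hand":0.05,"x":-0.084,"y":0.002,"z":0.09,"spin":17.3},{"hand":0.05,"x":-0.084,"y":0.002,"z":0.09,"spin":17.3},{"hand":0.05,"x":-0.084,"y":0.002,"z":0.09,"spin":17.3},{"hand":0.05,"x":-0.084,"y":0.002,"z":0.09,"spin":17.3},{"hand":0.05,"x":-0.084,"y":0.002,"z":0.09,"spin":17.3},{"hand":0.05,"x":-0.084,"y":0.002,"z":0.09,"spin":17.3},{"hand":0.05,"x":-0.084,"y":0.002,"z":0.09,"spin":17.3},{"hand":0.05,"x":-0.084,"y":0.002,"z":0.09,"spin":17.3},{"hand":0.05,"x":-0.084,"y":0.002,"z":0.09,"spin":17.3},{"hand":0.05,"x":-0.084,"y":0.002,"z":0.09,"spin":17.3},{"hand":0.05,"x":-0.084,"y":0.002,"z":0.09,"spin":17.3},{"hand":0.05,"x":-0.084,"y":0.002,"z":0.09,"spin":17.3}]'
```

```text
t: 9.15
eef_pos: [547.0, -47.3, 177.4]
tcp_rot: [3.141, 0.0, 1.493]
ft_force: [0.5, -1.0, -0.9]
opening: 0.525
```

```bash
python3 -m handwheel '[{"hand":0.05,"x":0,"y":0.001,"z":-0.025,"spin":0},{"hand":0.05,"x":0,"y":0.001,"z":-0.045,"spin":0},{"hand":0.05,"x":0,"y":0.001,"z":-0.053,"spin":0},{"hand":0.05,"x":0,"y":0.001,"z":-0.058,"spin":0},{"hand":0.05,"x":0,"y":0.001,"z":-0.062,"spin":0},{"hand":0.05,"x":0,"y":0.001,"z":-0.062,"spin":0}]'; python3 -m handwheel '[{"hand":0.05,"x":0,"y":0,"z":-0.004,"spin":0},{"hand":0.05,"x":0,"y":0,"z":-0.008,"spin":0},{"hand":0.05,"x":0,"y":0,"z":-0.01,"spin":0},{"hand":0.05,"x":0,"y":0,"z":-0.01,"spin":0}]'
python3 - <<'E'
from h import *
print(state()['moment'])
s=snap('scene','pics/s4.png')
a=cv2.imread('pics/s4.png')[190:290,250:370]
cv2.imwrite('pics/c5.png',cv2.resize(a,None,fx=5,fy=5,interpolation=cv2.INTER_CUBIC))
E
```

```text
t: 9.65
eef_pos: [547.1, -46.3, 115.1]
tcp_rot: [-3.141, -0.0, 1.495]
ft_force: [0.6, -0.1, 0.5]
opening: 0.527
t: 9.98
eef_pos: [546.8, -46.3, 104.9]
tcp_rot: [-3.141, -0.0, 1.495]
ft_force: [0.6, -0.4, 0.5]
opening: 0.528
[ 0.00352395  0.01069665 -0.05990916]
```

View pics/c5.png

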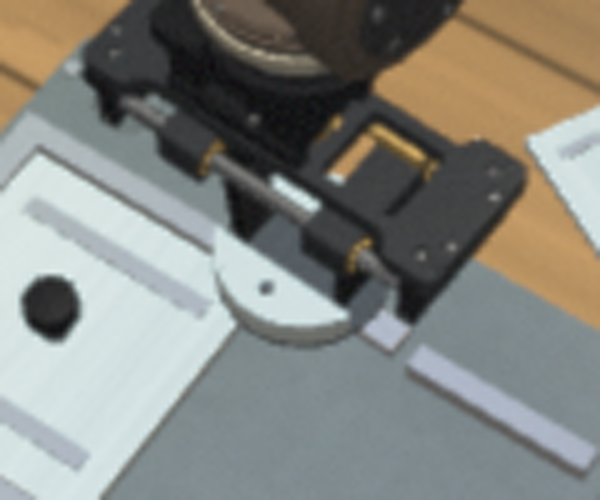

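The fingertips are in the slot, both sides clear (force < 1 N). The panel is home, with its trailing edge beside the head at crop (238,330). Now I'll turn clockwise.

```bash
python3 -m handwheel '[{"hand":0.05,"x":0,"y":0,"z":0,"spin":-0.8},{"hand":0.05,"x":0,"y":0,"z":0,"spin":-1.6},{"hand":0.05,"x":0,"y":0,"z":0,"spin":-2.4},{"hand":0.05,"x":0,"y":0,"z":0,"spin":-3.2},{"hand":0.05,"x":0,"y":0,"z":0,"spin":-4},{"hand":0.05,"x":0,"y":0,"z":0,"spin":-4.8},{"hand":0.05,"x":0,"y":0,"z":0,"spin":-5.6},{"hand":0.05,"x":0,"y":0,"z":0,"spin":-6.4},{"hand":0.05,"x":0,"y":0,"z":0,"spin":-7.2},{"hand":0.05,"x":0,"y":0,"z":0,"spin":-8},{"hand":0.05,"x":0,"y":0,"z":0,"spin":-8}]'; python3 -c "
from cell import state
print(state()['moment'])"
python3 -m handwheel '[{"hand":0.05,"x":0,"y":0,"z":0,"spin":-0.8},{"hand":0.05,"x":0,"y":0,"z":0,"spin":-1.6},{"hand":0.05,"x":0,"y":0,"z":0,"spin":-2.4},{"hand":0.05,"x":0,"y":0,"z":0,"spin":-3.2},{"hand":0.05,"x":0,"y":0,"z":0,"spin":-4},{"hand":0.05,"x":0,"y":0,"z":0,"spin":-4.8},{"hand":0.05,"x":0,"y":0,"z":0,"spin":-5.6},{"hand":0.05,"x":0,"y":0,"z":0,"spin":-6.4},{"hand":0.05,"x":0,"y":0,"z":0,"spin":-7.2},{"hand":0.05,"x":0,"y":0,"z":0,"spin":-8},{"hand":0.05,"x":0,"y":0,"z":0,"spin":-8.5},{"hand":0.05,"x":0,"y":0,"z":0,"spin":-8.5}]'; python3 -c "
from cell import state
print(state()['moment'])"
```

```text
t: 10.95
eef_pos: [546.9, -46.2, 105.3]
tcp_rot: [-3.142, -0.0, 0.794]
ft_force: [-0.6, 0.9, -0.3]
opening: 0.527
[-0.01378435  0.05982096 -0.01554251]
t: 11.95
eef_pos: [546.7, -46.0, 105.3]
tcp_rot: [-3.141, 0.0, 0.056]
ft_force: [-0.9, 1.4, 1.4]
opening: 0.529
[0.22104218 0.33579394 0.08268248]
```

```bash
M='from cell import state
print(state()["moment"][2])'
python3 -m handwheel '[{"hand":0.05,"x":0,"y":0,"z":0,"spin":-0.5},{"hand":0.05,"x":0,"y":0,"z":0,"spin":-1},{"hand":0.05,"x":0,"y":0,"z":0,"spin":-1.4},{"hand":0.05,"x":0,"y":0,"z":0,"spin":-1.4}]';python3 -c "$M"
python3 -m handwheel '[{"hand":0.05,"x":0,"y":0,"z":0,"spin":-0.3},{"hand":0.05,"x":0,"y":0,"z":0,"spin":-0.5},{"hand":0.05,"x":0,"y":0,"z":0,"spin":-0.5}]';python3 -c "$M"
python3 -m handwheel '[{"hand":0.05,"x":0,"y":0,"z":0,"spin":-0.3},{"hand":0.05,"x":0,"y":0,"z":0,"spin":-0.4},{"hand":0.05,"x":0,"y":0,"z":0,"spin":-0.4}]';python3 -c "$M"
```

```text
t: 12.28
eef_pos: [546.8, -46.0, 105.3]
tcp_rot: [-3.141, 0.0, -0.065]
ft_force: [-1.4, 4.1, 1.3]
opening: 0.523
0.06387640675578309
t: 12.53
eef_pos: [546.8, -46.0, 105.2]
tcp_rot: [-3.141, 0.0, -0.108]
ft_force: [-2.4, 4.4, 1.7]
opening: 0.528
0.10289139575479184
t: 12.78
eef_pos: [546.9, -45.9, 105.3]
tcp_rot: [-3.141, 0.0, -0.142]
ft_force: [-1.9, 6.5, 2.0]
opening: 0.529
0.5015723742809453
```

Torque jumped from 0.1 to 0.5 N·m at yaw -8°, so the stop has been reached. One more small nudge to make sure.

```bash
M='from cell import state
print(state()["moment"][2])'
python3 -m handwheel '[{"hand":0.05,"x":0,"y":0,"z":0,"spin":-0.2},{"hand":0.05,"x":0,"y":0,"z":0,"spin":-0.4},{"hand":0.05,"x":0,"y":0,"z":0,"spin":-0.4}]';python3 -c "$M"
python3 -m handwheel '[{"hand":0.05,"x":0,"y":0,"z":0,"spin":-0.2},{"hand":0.05,"x":0,"y":0,"z":0,"spin":-0.2},{"hand":0.05,"x":0,"y":0,"z":0,"spin":-0.2}]';python3 -c "$M"
```

```text
t: 13.03
eef_pos: [546.8, -45.8, 105.3]
tcp_rot: [3.141, 0.0, -0.172]
ft_force: [-0.9, 7.1, 3.0]
opening: 0.528
2.5554075692155895
t: 13.28
eef_pos: [546.8, -45.9, 105.3]
tcp_rot: [3.14, 0.0, -0.187]
ft_force: [-1.7, 6.8, 2.0]
opening: 0.528
3.5645601292432714
```

It is at the hard stop, with torque at 3.6 N·m. I'll ease back to the middle of the slot's play, lift straight out and move away for a look.

```bash
python3 -m handwheel '[{"hand":0.05,"x":0,"y":0,"z":0,"spin":0.8},{"hand":0.05,"x":0,"y":0,"z":0,"spin":1.7},{"hand":0.05,"x":0,"y":0,"z":0,"spin":1.7},{"hand":0.05,"x":0,"y":0,"z":0.015,"spin":1.7},{"hand":0.05,"x":0,"y":0,"z":0.04,"spin":1.7},{"hand":0.05,"x":0,"y":0,"z":0.08,"spin":1.7},{"hand":0.05,"x":0,"y":0,"z":0.12,"spin":1.7},{"hand":0.05,"x":-0.02,"y":0.04,"z":0.13,"spin":1.7},{"hand":0.05,"x":-0.04,"y":0.08,"z":0.13,"spin":1.7},{"hand":0.05,"x":-0.06,"y":0.12,"z":0.13,"spin":1.7},{"hand":0.05,"x":-0.08,"y":0.16,"z":0.13,"spin":1.7},{"hand":0.05,"x":-0.1,"y":0.2,"z":0.13,"spin":1.7},{"hand":0.05,"x":-0.12,"y":0.24,"z":0.13,"spin":1.7},{"hand":0.05,"x":-0.14,"y":0.28,"z":0.13,"spin":1.7},{"hand":0.05,"x":-0.15,"y":0.32,"z":0.13,"spin":1.7},{"hand":0.05,"x":-0.15,"y":0.36,"z":0.13,"spin":1.7},{"hand":0.05,"x":-0.15,"y":0.36,"z":0.13,"spin":1.7},{"hand":0.05,"x":-0.15,"y":0.36,"z":0.13,"spin":1.7}]'
python3 - <<'E'
from h import *
snap('top','pics/t5.png'); snap('scene','pics/s5.png')
a=cv2.imread('pics/t5.png')[140:245,240:385]
cv2.imwrite('pics/c6.png',cv2.resize(a,None,fx=5.5,fy=5.5,interpolation=cv2.INTER_CUBIC))
E
```

```text
t: 14.78
eef_pos: [396.5, 317.0, 235.2]
tcp_rot: [-3.141, -0.001, -0.046]
ft_force: [-0.4, -0.2, 0.0]
opening: 0.526
```

View pics/c6.png

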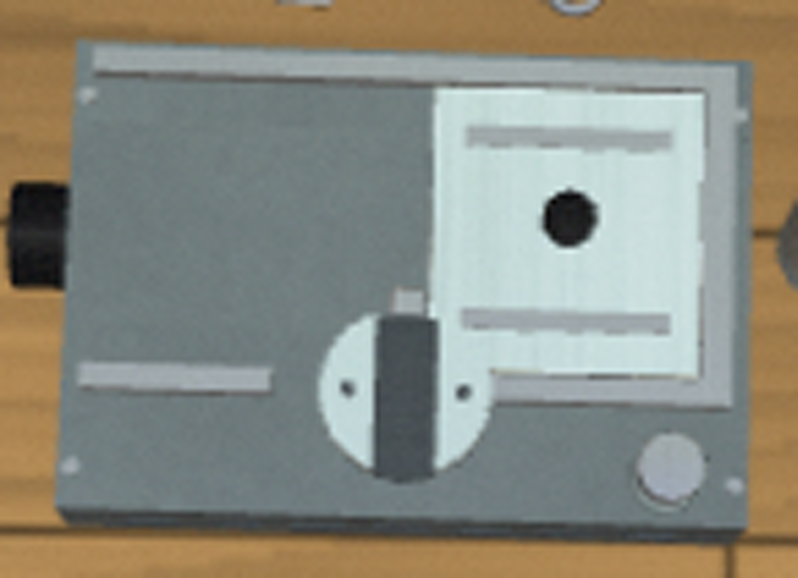

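View pics/s5.png

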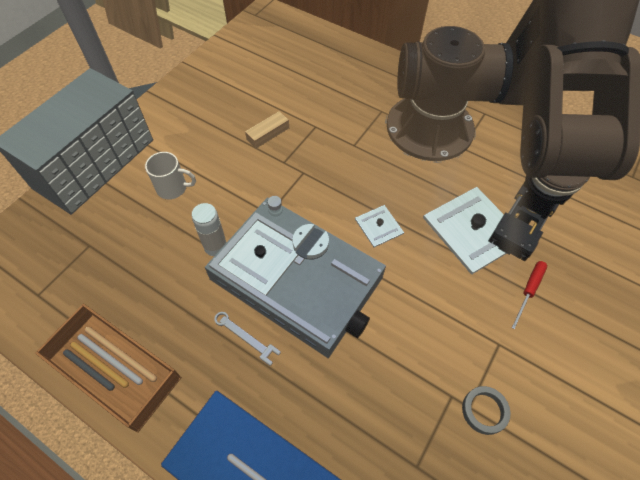

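The panel's far edge (crop x≈703) is at the stop bar. The slot is square to the rails, and the tongue at (408,300) sits behind the trailing edge at (432). Nothing else has moved, and the arm is clear.

```bash
python3 -c "
from cell import job_done,state
print(max(abs(v) for v in state()['qvel'])); print(job_done())"
```

```text
0.032682521679468585
the job is handed in; nothing more can be done
None
```

The case is closed: I pushed the middle-sized panel home, turned the fastener to its locked stop and handed the job in at about 15 s. `job_done()` gives no verdict, so this rests on my own checks.

- **Panel:** I pushed its trailing edge about 75 mm along the rails. The force then rose from about 6 N (sliding) to 24 N at TCP y = -46, within about 1 mm of the predicted home position.
- **Fastener:** I turned it clockwise with the fingertips in the slot until the torque rose from about 0.1 to 3.6 N·m, which is the hard stop. I then eased the fingers back and lifted them straight out.
- **Last pictures:** They show the panel against the stop bar, the slot square to the rails and the tongue behind the trailing edge. The other things look unmoved, and the arm is clear.

**What went wrong or disagreed:**
- My first spin had the wrong sign. I undid it while still high, before touching anything.
- Two calls were refused because rows lacked keys, so nothing moved.
- The deck corners from the two views differed from the stated size by up to about 13 mm. I used the fastener and panel measurements instead, which agreed to about 3 mm.

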